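# Bolt the lid of the herb chest

### The arm

A 6-joint arm with a two-finger parallel gripper is mounted at the origin on the work surface. World frame = base frame: x ahead of the robot, y to its left, z up, the work surface at z = 0. Lengths are in m, angles in rad, forces in N, time in s.
With the tool pointing down it reaches from about 0.35 to 0.925 m from the base axis. Payload 6.4 kg.
Tool frame: the origin (TCP) lies at the very end of the fingers, on their centre line; the grasp point (between the pads) lies 19 mm behind it; z points along the fingers, y is the line along which they close (so a half turn about z gives the same grasp; the last joint's range is limited). The gripper opens to 94 mm and grips with 3 to 60 N. Pads are 16 mm wide; open, the fingers measure 119 mm over their backs; the gripper's body (75 mm by 177 mm) begins 78 mm behind the grasp point.
Start: joints at [-1.494, 0.245, 1.558, -0, 1.339, -0.174], TCP at [0.161, -0.63, 0.173] pointing down, gripper open.
Joint ranges: [-3.13, 3.13], [-1.02, 2.26], [0.13, 2.54], [-0.95, 4.09], [0.21, 2.88], [-2.74, 2.74]. Speed limits (rad/s): [2.57, 2.57, 3.14, 3.14, 3.14, 3.14].

### API

Orientations are given as [roll, pitch, yaw] about the fixed x, y, z axes, in that order (R = Rz(yaw) Ry(pitch) Rx(roll)).
In Python, from plant import robot gives the robot as it stands.
- The arm moves only by the shell command python3 -m creep 'ROWS' [FORCE]. ROWS is JSON, a list that holds one entry, the list of rows, each a list of 7 numbers: the shift along the tool's x, y, z in m, then the turn, a rotation vector about the tool's x, y, z in rad, then the finger opening in m, from 0 to 0.094. A call has 1 to 20 rows; each row is the pose to reach, as a shift and turn from the pose commanded when the call began, along the tool's axes at that moment; what a row does not reach only later rows make up. A row lasts 1/8 s, in which the tool goes at most 62.5 mm and 10.7 degrees, less where a joint would pass 70% of its speed; a pose out of reach is approached as far as the arm can. A call with a gripper value outside its range is refused whole. The fingers move at their own pace and stop on an object; FORCE is the grip in N (left out, the last holds). Time passes only in rows, so rows that repeat a pose let the fingers close. It gives the time, the measured TCP pose, the force, the opening and the grip force at its end, in the units of the state.
- robot.state(): the state, without advancing time (a new reading comes with each control period).
- robot.grab_frame(name): name is "side" or "top" or "wrist"; returns a dict with "img" (420x560x3 uint8, red, green, blue), "fx", "fy", "cx", "cy" (pixels), "R" (3x3) and "t" (3): a world point X has camera coordinates R X + t; the wrist camera has in their place "mount" (4x4, takes a point from camera to tool coordinates, whose origin is the TCP and whose axes are the flange's). Camera axes: x right, y down, z forward; pixel columns grow to the right and rows downward; lengths in m; the calibration is good to about 2 mm. A picture is of the moment at which its call begins: read the wrist's pose just before it. There is no depth.
- robot.close_job(): hands the job in; it is judged then, once.
The state is a dict: "time_s": time; "joint_positions": joint angles; "joint_velocities": joint speeds; "tau": joint torques, N m; "eef_pos": TCP position; "eef_rot": TCP orientation; "wrist_force": force on the tool from outside, world axes, zero at the start; "wrist_torque": the same for the moment, N m; "gripper_width": finger opening in m; "gripper_force": force on a finger pad.
Only numpy, scipy, OpenCV 4.12 (cv2) and the standard library are available. Lean on these libraries where they do the work, as an engineer would, in place of code of your own. Each camera call takes 0.05 s, during which the arm holds its last target. There are 200 camera calls.

### The job

The lid of the steel herb chest on the dispensing counter has been left ajar. Press the lid down shut, then push the bolt's knob along its slot until the bolt is fully home in the keeper on the lid, and push the knob over and down into the side notch at the slot's end so that the bolt stays locked. Only push with the fingertips: do not lift the lid any further or force the handle sideways before the bolt is home, and leave the things standing around where they are.

Things in the scene. Friction and masses are not known exactly. Their poses are not given: they have to be found in the camera images.
- chest: Counter-top herb chest, fixed; steel with dark red drawer fronts; 210 mm deep (x), 340 mm wide (y), top at z = 110 mm. Origin on the counter below mid-depth of the seam between fixed top and lid; x points away from the drawer fronts, y to the left seen from the fronts. Fixed dark red top with a steel rim (drawer below) from y = -151 to -2 mm; well under the dark red lid from +1 to +190 mm.
- slot_start (a point): Where the handle's stem stands with the bolt drawn back, at the housing's top: x = 0, y = -95, z = 143 mm in the chest's frame. The barrel bolt is screwed on the fixed top, its 12 mm rod along the chest's y at z = 127 mm. Its steel housing is 26 mm wide (x), runs from y = -115 to -20 mm and stands 33 mm above the fixed top, on a base plate 50 mm wide and 3 mm thick.
- slot_corner (a point): Corner of the housing's L-shaped slot, at the housing's top: x = 0, y = -52.5, z = 143 mm in the chest's frame. The slot is 10 mm wide and runs straight along the top of the housing from slot_start to here; here a 14 mm wide notch leads down the housing's -x side (the side of the drawer fronts).
- lid (a joint): Lid hinge in rad: 0 is shut (lid flush with the fixed top), positive is open; 0.2 to 0.45 at the start. The hinge line runs along the chest's x at y = +190, z = 110 mm; the free edge is at the seam. A stiff friction hinge: the lid stays where it is left; about 2 to 5 N down near the free edge closes it.
- lid_edge (a point): Point on the lid's upper face, 40 mm in from its free edge and 60 mm from the keeper towards the drawer fronts: a good bare place to press. With the lid shut it is at x = -60, y = +40, z = 110 mm in the chest's frame.
- keeper (a point): Centre of the keeper, a steel staple on the lid at the middle of its free edge (34 mm wide, 33 mm tall, 16 mm along y, opening 22 mm wide and 28 mm high) that receives the 12 mm rod. With the lid shut it is at x = 0, y = +14, z = 127 mm in the chest's frame.
- bolt (a joint): Travel of the bolt along the chest's +y in m: 0 drawn back, 0.045 fully home (stop); 0 to 0.012 at the start. About 2.5 N of friction; it stays where it is left. The handle can turn into the notch only between 0.040 and 0.045. The rod's tip is 15 mm short of the seam at 0 and through the keeper when home; with the lid open the bolt must stay drawn back.
- handle (a joint): Turn of the bolt's handle about the rod in rad: 0 is upright (as at the start, with 0.1 rad of play in the slot), growing as the knob swings in an arc over towards the chest's -x side, 1.4 is lying down in the notch (stop). About 1 to 2 N along the arc turns it (pressed straight down while still steep, a dry fingertip binds on the knob); it stays where it is left.
- knob (a point): Centre of the 20 mm steel ball knob on the handle's end: stem 8 mm thick, knob centre 46 mm from the rod's axis. Upright it is at x = 0, y = -95 mm plus the bolt's travel, z = 173 mm in the chest's frame; lying in the notch, at x = -45, z = 135 mm.
- weight: Brass scale weight, 22 mm across and 35 mm tall, standing loose on the far corner of the chest's fixed top. Origin at the centre of its underside. Leave it.
- jar: Amber glass herb jar, 72 mm across and 130 mm tall, standing on the counter to the right of the chest. Origin at the centre of its underside. Leave it.
- mortar: Brass mortar, 92 mm across and 85 mm tall, with its pestle in it (up to 135 mm), on the counter beyond the chest. Origin at the centre of its underside. Leave it.
- pan: Shallow round brass scale pan, 124 mm across and 22 mm tall, on the counter to the left of the chest. Origin at the centre of its underside. Leave it.

How it is judged:
By the outcome, as a careful person would: the job done as asked, in the order asked, and still so for the second after the job is handed in, with the robot touching nothing.
It also fails if it takes over 54 s, if anything falls off the work surface, if the arm or the gripper's body presses on something with over 40 N, if the wrist force passes 120 N, or if a joint passes its speed limit or range.

## Working session

There is one attempt and no reset: what is moved stays moved. The work goes in short steps, Python scripts to look and compute and a shell command to move; the robot and the scene stay as the last step left them, time stands still between calls to the robot, and variables do not carry over. Pictures are saved under pics/ and viewed, at most 10 in all, crops included, and the job is handed in when it is done.

```bash
mkdir -p pics; ls; python3 - <<'E'
from plant import robot
import cv2
for n in("side","top"):
    f=robot.grab_frame(n); cv2.imwrite(f"pics/{n}0.png",cv2.resize(f["img"][:,:,::-1],(784,588),interpolation=cv2.INTER_CUBIC))
    print(n,f["fx"],f["fy"],f["cx"],f["cy"],f["R"],f["t"])
s=robot.state(); print(s)
E
```

```text
pics
side 435.55401179570373 435.55401179570373 275.7473802409966 208.59286966771165 [[-0.94561197 -0.32512467  0.01058069]
 [-0.25099204  0.70853682 -0.65952905]
 [ 0.20693235 -0.62631424 -0.7516046 ]] [0.5823241  0.20346733 0.90110296]
top 508.3882176230444 508.3882176230444 273.74901312631283 214.4518280371983 [[-0.0209447  -0.99973978  0.00903871]
 [-0.99355874  0.01980646 -0.11157385]
 [ 0.11136579 -0.01131737 -0.99371504]] [0.06349647 0.63083874 1.31579694]
{'time_s': 0.1, 'joint_positions': array([-1.49409964e+00,  2.45702638e-01,  1.55884707e+00, -3.45351335e-06,
        1.33869196e+00, -1.74134476e-01]), 'joint_velocities': array([-0.00080547, -0.00233138, -0.00192315,  0.00281233, -0.00040055,
        0.0012574 ]), 'tau': array([ 9.44599233e-04, -4.16911089e+01, -3.15527701e+01,  6.87206886e-02,
        3.09179141e-02, -4.87119712e-05]), 'eef_pos': array([ 0.16127455, -0.62908555,  0.17230641]), 'eef_rot': array([-3.13996800e+00, -2.82391784e-04,  2.50831730e-01]), 'wrist_force': array([ 0.45661465,  0.06178448, -0.47763289]), 'wrist_torque': array([-0.00992583,  0.0170259 , -0.00293642]), 'gripper_force': 0.0, 'gripper_width': 0.09398129119941168}
```

View pics/side0.png

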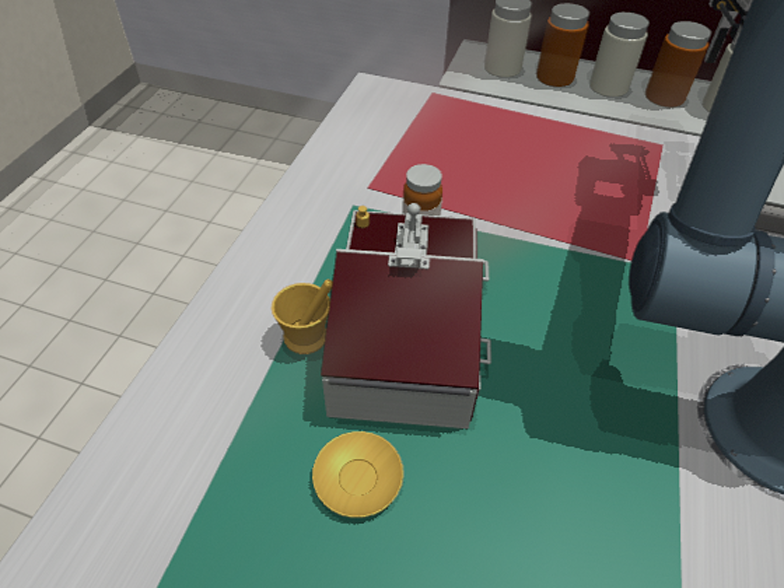

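View pics/top0.png

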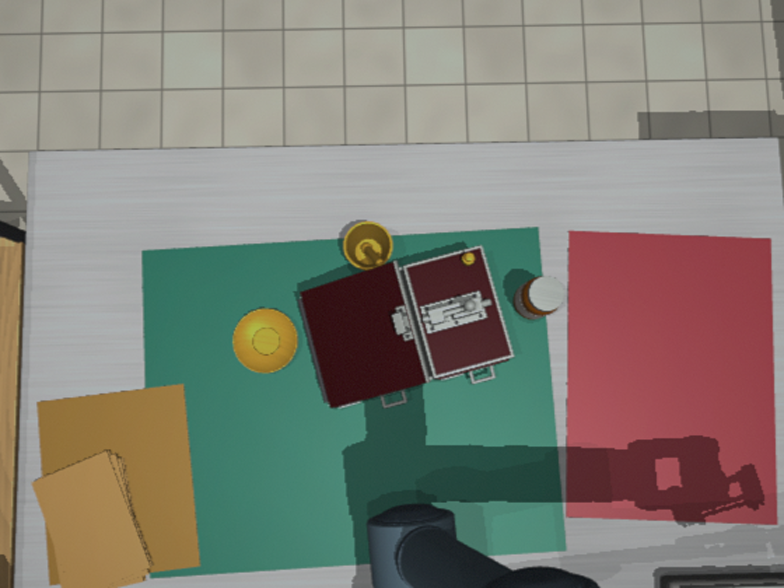

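The top view shows the chest with its fixed top at about (460,312), the housing around (455,312) and the lid to the left, open. I'll enlarge the chest in both views to read the corners.

```bash
python3 - <<'E'
from plant import robot
import cv2,numpy as np
f=robot.grab_frame("top")["img"][:,:,::-1]; a=f[165:300,205:385]
cv2.imwrite("pics/topc.png",cv2.resize(a,None,fx=4.4,fy=4.4,interpolation=cv2.INTER_CUBIC))
f=robot.grab_frame("side")["img"][:,:,::-1]; a=f[140:310,225:360]
cv2.imwrite("pics/sidec.png",cv2.resize(a,None,fx=3.5,fy=3.5,interpolation=cv2.INTER_CUBIC))
E
```

```text
(no output)
```

View pics/topc.png

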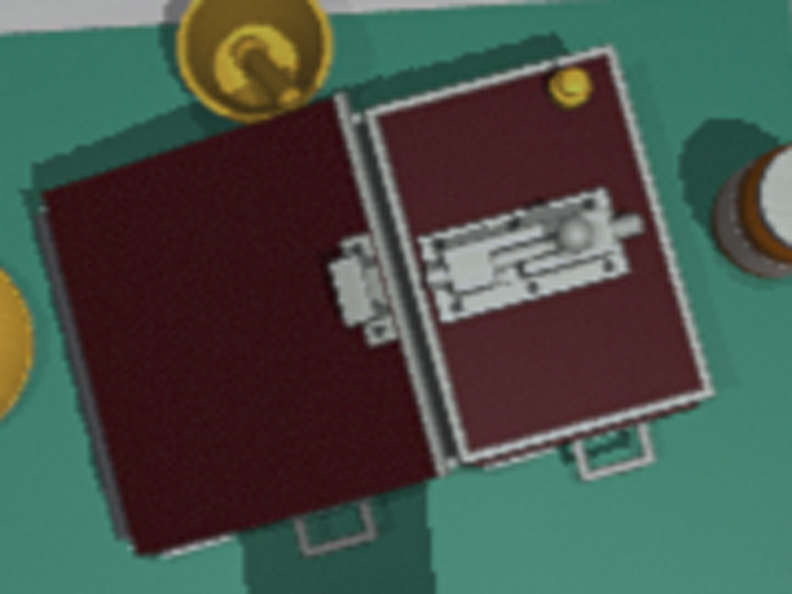

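View pics/sidec.png

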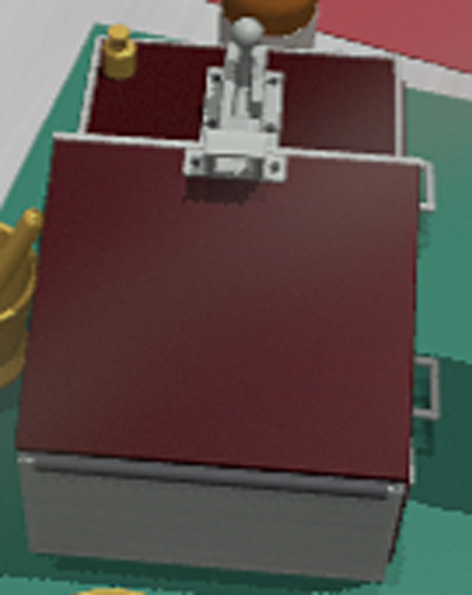

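The top crop shows the fixed top's corners at (370,112), (612,50), (710,393) and (463,460). The lid's free edge runs (342,97)–(440,472) and its hinge edge (42,195)–(140,550), with the knob at (575,233). The side crop shows the lid's corners at (55,135), (420,162), (408,482) and (20,452), with the knob at (247,32). The bolt is nearly drawn back and the handle is upright. Next I fit chest pose, lid angle and travel together.

```bash
cat > h.py <<'E'
from plant import robot
import cv2,numpy as np,json
from scipy.optimize import least_squares
from scipy.spatial.transform import Rotation as Ro
def proj(f,P):
    c=np.asarray(P)@np.asarray(f["R"]).T+f["t"]; return np.c_[f["fx"]*c[:,0]/c[:,2]+f["cx"],f["fy"]*c[:,1]/c[:,2]+f["cy"]]
def chest(q,P):
    c,s=np.cos(q[2]),np.sin(q[2]); P=np.atleast_2d(P); return np.c_[q[0]+c*P[:,0]-s*P[:,1],q[1]+s*P[:,0]+c*P[:,1],P[:,2]]
def lid(a,P):   # chest-frame points with lid shut -> with lid at a
    P=np.atleast_2d(P); y=P[:,1]-.19; z=P[:,2]-.11; c,s=np.cos(a),np.sin(a)
    return np.c_[P[:,0],.19+c*y+s*z,.11-s*y+c*z]
def tool(q,P,yaw=None):  # TCP target in chest frame -> shift along the tool axes from measured pose
    s=robot.state(); R=Ro.from_euler("xyz",s["eef_rot"]); return R.inv().apply(chest(q,P)[0]-s["eef_pos"])
E
python3 - <<'E'
from h import *
T,S=robot.grab_frame("top"),robot.grab_frame("side")
tp=np.array([[370,112],[612,50],[710,393],[463,460],[342,97],[440,472],[42,195],[140,550],[575,233]])/4.4+[205,165]
sp=np.array([[97,40],[400,60],[55,135],[420,162],[408,482],[20,452],[247,32]])/3.5+[225,140]
z=.11
F=np.array([[.105,-.002,z],[.105,-.151,z],[-.105,-.151,z],[-.105,-.002,z]])
L=np.array([[.105,.001,z],[-.105,.001,z],[.105,.19,z],[-.105,.19,z]])
def res(q):
    l=chest(q,lid(q[3],L)); k=chest(q,[0,-.095+q[4],.173]); f=chest(q,F)
    return np.r_[proj(T,np.r_[f,l,k])-tp, proj(S,np.r_[f[1:3],l[[0,1,3,2]],k])-sp]
r=least_squares(lambda q:res(q).ravel(),[.6,.0,0.2,.3,0],loss="soft_l1",x_scale=[.01,.01,.1,.1,.01])
print(r.x); print(res(r.x).round(1)); json.dump(list(r.x),open("q.json","w"))
q=r.x
print("lid_edge",chest(q,lid(q[3],[-.06,.04,.11])),"knob",chest(q,[0,-.095+q[4],.173]))
for d in (0,np.pi/2,-np.pi/2,np.pi): print(d,q[2]+d)
E
```

```text
[ 0.5828308  -0.00751474  0.24295136  0.34825322  0.00415155]
[[-1.7 -0.6]
 [-0.  -1.5]
 [ 0.9  0.7]
 [-0.5  1.2]
 [-0.2  0.1]
 [ 1.   0. ]
 [-1.   0.2]
 [-2.1  1.2]
 [ 0.2  0.2]
 [-0.4 -1.6]
 [ 0.5 -1.4]
 [ 0.8 -0.1]
 [-0.6 -0.6]
 [-0.2  0. ]
 [-0.7 -0.4]
 [-0.   0.1]]
lid_edge [[0.51280394 0.02561647 0.16118846]] knob [[ 0.60468606 -0.09569517  0.173     ]]
0 0.2429513574713714
1.5707963267948966 1.8137476842662679
-1.5707963267948966 -1.3278449693235252
3.141592653589793 3.3845440110611644
```

The fit is consistent, with residuals of about 1 px. Lid is at 0.35 rad, the bolt at 4 mm, and the tool yaw is already aligned with the chest. Next: working out the shifts to above the lid.

```bash
cat > w.py <<'E'
import sys
from h import *
q=json.load(open("q.json"))
s=robot.state(); print("t",s["time_s"],"F",s["wrist_force"].round(1))
c,n=np.cos(q[2]),np.sin(q[2]); d=s["eef_pos"]-[q[0],q[1],0]; print("TCP in chest mm",(1e3*np.array([c*d[0]+n*d[1],-n*d[0]+c*d[1],d[2]])).round(1),"yaw err",s["eef_rot"][2]-q[2])
for a in sys.argv[1:]: print(a,(1e3*tool(q,np.array(eval(a))/1e3)).round(1))
E
python3 w.py -60,45,300 -60,45,200 -60,45,165 -60,45,110
```

```text
t 0.3 F [ 0.2 -0.8  0.4]
TCP in chest mm [-558.8 -502.2  172.9] yaw err 0.007823116837162442
-60,45,300 [ 503.  -543.4 -126.7]
-60,45,200 [ 503.  -543.3  -26.7]
-60,45,165 [ 503.  -543.3    8.3]
-60,45,110 [ 503.  -543.3   63.3]
```

```bash
python3 -m creep '[[[0,0,-0.06,0,0,0,0],[0,0,-0.127,0,0,0,0],[0.05,-0.05,-0.127,0,0,0,0],[0.503,-0.543,-0.127,0,0,0,0],[0.503,-0.543,-0.127,0,0,0,0],[0.503,-0.543,-0.127,0,0,0,0],[0.503,-0.543,-0.127,0,0,0,0],[0.503,-0.543,-0.127,0,0,0,0],[0.503,-0.543,-0.127,0,0,0,0],[0.503,-0.543,-0.127,0,0,0,0],[0.503,-0.543,-0.127,0,0,0,0],[0.503,-0.543,-0.127,0,0,0,0],[0.503,-0.543,-0.127,0,0,0,0],[0.503,-0.543,-0.127,0,0,0,0],[0.503,-0.543,-0.127,0,0,0,0],[0.503,-0.543,-0.127,0,0,0,0],[0.503,-0.543,-0.127,0,0,0,0],[0.503,-0.543,-0.127,0,0,0,0]]]' 30; python3 w.py -60,45,180
```

```text
time_s: 2.55
eef_pos: [0.5136, 0.0201, 0.3004]
eef_rot: [3.141, -0.0, 0.249]
wrist_force: [-0.4, 0.8, -0.8]
gripper_width: 0.0005
gripper_force: 0.0
t 2.55 F [-0.4  0.8 -0.8]
TCP in chest mm [-60.5  43.4 300.4] yaw err 0.005830826517192383
-60,45,180 [  0.5  -1.6 120.4]
```

```bash
python3 -m creep '[[[0,0,0.06,0,0,0,0],[0,0,0.12,0,0,0,0],[0,0,0.132,0,0,0,0],[0,0,0.142,0,0,0,0],[0,0,0.150,0,0,0,0],[0,0,0.158,0,0,0,0],[0,0,0.166,0,0,0,0],[0,0,0.172,0,0,0,0],[0,0,0.178,0,0,0,0],[0,0,0.182,0,0,0,0],[0,0,0.186,0,0,0,0],[0,0,0.188,0,0,0,0]]]'; python3 w.py
```

```text
time_s: 4.05
eef_pos: [0.5139, 0.0211, 0.1121]
eef_rot: [3.141, -0.0, 0.251]
wrist_force: [1.1, -1.7, 3.2]
gripper_width: 0.0002
gripper_force: 1.2
t 4.05 F [ 1.1 -1.7  3.2]
TCP in chest mm [-60.   44.3 112.1] yaw err 0.00783732135347584
```

Contact at about 3 N, which matches the hinge friction. I'll press on gently until the lid seats.

```bash
python3 -m creep '[[[0,0,0.001,0,0,0,0],[0,0,0.002,0,0,0,0],[0,0,0.002,0,0,0,0]]]'; python3 -m creep '[[[0,0,0.001,0,0,0,0],[0,0,0.0015,0,0,0,0],[0,0,0.002,0,0,0,0],[0,0,0.002,0,0,0,0]]]'
```

```text
time_s: 4.42
eef_pos: [0.5138, 0.0213, 0.1102]
eef_rot: [-3.141, 0.0, 0.251]
wrist_force: [0.8, -1.3, 1.7]
gripper_width: 0.0007
gripper_force: 0.8
time_s: 4.92
eef_pos: [0.5138, 0.0212, 0.1082]
eef_rot: [-3.141, 0.0, 0.251]
wrist_force: [0.6, -0.7, 2.9]
gripper_width: 0.0005
gripper_force: 1.0
```

```bash
for i in 1 2; do python3 -m creep '[[[0,0,0.001,0,0,0,0],[0,0,0.002,0,0,0,0],[0,0,0.002,0,0,0,0]]]' | grep -E "pos|wrist"; done
```

```text
eef_pos: [0.5138, 0.0213, 0.1061]
wrist_force: [0.6, -0.2, 2.9]
eef_pos: [0.5138, 0.0213, 0.1041]
wrist_force: [-0.4, -0.6, 2.5]
```

```bash
python3 - <<'E'
from h import *
S=robot.grab_frame("side")["img"][:,:,::-1]; T=robot.grab_frame("top")["img"][:,:,::-1]
a=cv2.resize(S[130:310,220:370],None,fx=2.6,fy=2.6,interpolation=cv2.INTER_CUBIC); b=cv2.resize(T[165:300,205:365],None,fx=2.5,fy=2.5,interpolation=cv2.INTER_CUBIC)
im=np.zeros((max(a.shape[0],b.shape[0]),a.shape[1]+b.shape[1],3),np.uint8); im[:a.shape[0],:a.shape[1]]=a; im[:b.shape[0],a.shape[1]:]=b
cv2.imwrite("pics/p1.png",im); print(im.shape)
E
```

```text
(468, 790, 3)
```

View pics/p1.png

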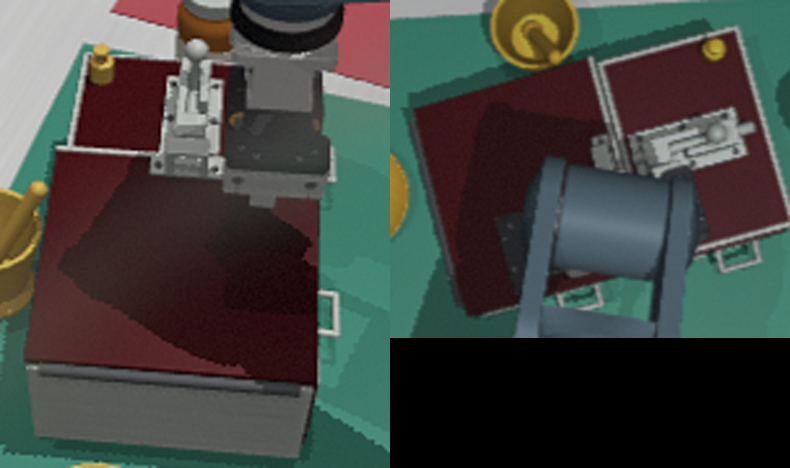

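The side crop shows the lid nearly shut, with its free far corner at (58,150). The finger is on the lid at about (262,200). I'll compare that corner with the model to get the lid angle.

```bash
python3 - <<'E'
from h import *
q=json.load(open("q.json"));S=robot.grab_frame("side");T=robot.grab_frame("top")
for a in (0,.03,.06,.1):
  P=chest(q,lid(a,[[.105,.001,.11],[.105,.19,.11],[-.105,.19,.11]]))
  print(a,((proj(S,P)-[220,130])*2.6).round(0).tolist(),((proj(T,P)-[205,165])*2.5+[390,0]).round(0).tolist())
s=robot.state();P=[s["eef_pos"]]; print(((proj(S,P)-[220,130])*2.6).round(0), s["tau"].round(1),s["joint_positions"])
E
```

```text
0 [[62.0, 171.0], [26.0, 361.0], [316.0, 384.0]] [[593.0, 63.0], [411.0, 111.0], [464.0, 315.0]]
0.03 [[61.0, 167.0], [26.0, 361.0], [316.0, 384.0]] [[593.0, 62.0], [411.0, 111.0], [464.0, 315.0]]
0.06 [[61.0, 162.0], [26.0, 361.0], [316.0, 384.0]] [[593.0, 61.0], [411.0, 111.0], [464.0, 315.0]]
0.1 [[60.0, 157.0], [26.0, 361.0], [316.0, 384.0]] [[593.0, 60.0], [411.0, 111.0], [464.0, 315.0]]
[[257. 230.]] [  0.4 -28.7 -28.3   0.2   0.1   0. ] [-1.79478535e-01  1.29631769e-03  1.95852918e+00  2.85627240e-04
  1.18211001e+00  1.14042570e+00]
```

The model disagrees with the image. The hinge corners match, but the free corner reads as a lid angle of about 0.15 rad, and the fingertip shows about 25 mm higher than the reported TCP. The force is still only the hinge friction, so I'll press on in small steps until it rises.

```bash
python3 -m creep '[[[0,0,0.003,0,0,0,0],[0,0,0.006,0,0,0,0],[0,0,0.006,0,0,0,0]]]' | grep -E "pos|wrist"; python3 - <<'E'
from h import *
S=robot.grab_frame("side")["img"][:,:,::-1]; s=robot.state(); print(s["eef_pos"],s["gripper_width"])
f=robot.grab_frame("wrist"); print(f["mount"],f["fx"],f["cx"],f["cy"])
a=cv2.resize(S[160:240,230:360],None,fx=3,fy=3,interpolation=cv2.INTER_CUBIC); b=cv2.resize(f["img"][:,:,::-1],(400,300))
im=np.zeros((300,800,3),np.uint8); im[:a.shape[0],:a.shape[1]]=a[:300]; im[:,400:]=b; cv2.imwrite("pics/p2.png",im)
E
```

```text
eef_pos: [0.5136, 0.0214, 0.0978]
wrist_force: [0.4, 1.2, 0.5]
[0.51342876 0.02151051 0.0977396 ] 0.0006537833557737665
[[ 9.33957528e-04 -9.57731449e-01 -2.87662300e-01  8.42020387e-02]
 [ 9.99999535e-01  8.25152233e-04  4.99484465e-04  5.38600061e-04]
 [-2.41006791e-04 -2.87662633e-01  9.57731774e-01 -2.10941334e-01]
 [ 0.00000000e+00  0.00000000e+00  0.00000000e+00  1.00000000e+00]] 371.0314394061983 284.3098010136037 205.4207744592433
```

View pics/p2.png

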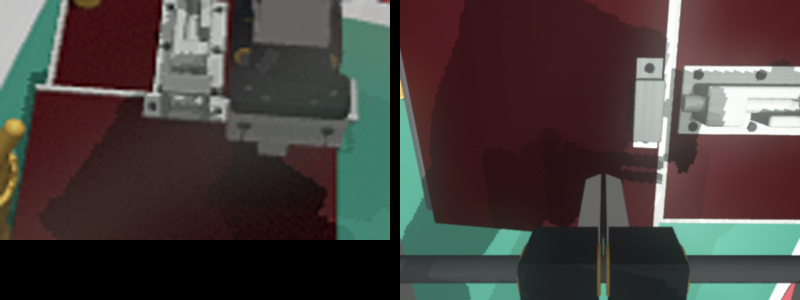

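The free corner in the side view is now at (242.7,190) full-frame, so the lid is at about 0.10 rad. The wrist view shows the fixed top's near seam corner at (658,222), and the fingertips at (604,178). I'll check whether the wrist view agrees with the reported TCP height.

```bash
python3 - <<'E'
from h import *
q=json.load(open("q.json")); s=robot.state(); f=robot.grab_frame("wrist"); M=f["mount"]
R=Ro.from_euler("xyz",s["eef_rot"]).as_matrix()
def wp(P,dz=0):
    t=(np.atleast_2d(P)-s["eef_pos"]-[0,0,dz])@R; c=(t-M[:3,3])@M[:3,:3]
    return (np.c_[f["fx"]*c[:,0]/c[:,2]+f["cx"],f["fy"]*c[:,1]/c[:,2]+f["cy"]]/1.4+[400,0]).round(0).tolist()
for dz in(0,.026): print(dz,wp(chest(q,[[-.105,-.002,.11],[.025,-.02,.113],[-.025,-.02,.113]]),dz),"tip",wp(s["eef_pos"]+[0,0,dz],dz))
E
```

```text
0 [[656.0, 224.0], [695.0, 66.0], [688.0, 135.0]] tip [[602.0, 170.0]]
0.026 [[651.0, 209.0], [684.0, 66.0], [679.0, 127.0]] tip [[602.0, 170.0]]
```

```bash
python3 - <<'E'
from h import *
q=json.load(open("q.json")); s=robot.state(); f=robot.grab_frame("wrist"); M=f["mount"]; S=robot.grab_frame("side")
R=Ro.from_euler("xyz",s["eef_rot"]).as_matrix()
for h in (0,.01,.02,.03,.04,.06,.08,.1):
    c=(np.array([[0,0,-h]])-M[:3,3])@M[:3,:3]; w=np.c_[f["fx"]*c[:,0]/c[:,2]+f["cx"],f["fy"]*c[:,1]/c[:,2]+f["cy"]]/1.4+[400,0]
    print(h,w.round(0),((proj(S,[s["eef_pos"]+[0,0,h]])-[230,160])*3).round(0))
im=S["img"][:,:,::-1][185:235,295:350]; im2=f["img"][:,:,::-1][220:330,180:390]
a=cv2.resize(im,(440,400),interpolation=cv2.INTER_CUBIC);b=cv2.resize(im2,(360,189))
o=np.zeros((400,800,3),np.uint8);o[:,:440]=np.clip(a*2.0,0,255);o[:189,440:]=np.clip(b*1.5,0,255)
cv2.imwrite("pics/p3.png",o)
E
```

```text
0 [[602. 170.]] [[266. 182.]]
0.01 [[602. 175.]] [[268. 173.]]
0.02 [[602. 180.]] [[269. 163.]]
0.03 [[602. 185.]] [[270. 154.]]
0.04 [[602. 191.]] [[271. 144.]]
0.06 [[602. 205.]] [[274. 125.]]
0.08 [[602. 223.]] [[277. 104.]]
0.1 [[602. 246.]] [[279.  83.]]
```

View pics/p3.png

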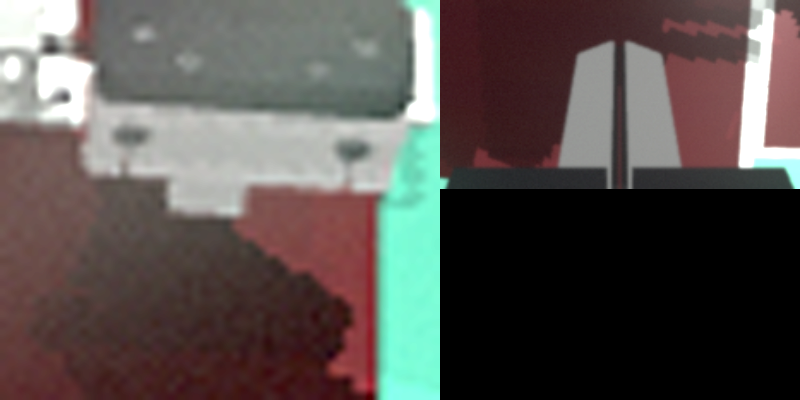

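```bash
python3 - <<'E'
from h import *
q=json.load(open("q.json")); s=robot.state(); f=robot.grab_frame("wrist"); M=f["mount"]
R=Ro.from_euler("xyz",s["eef_rot"]).as_matrix()
def wp(P):
    t=(np.atleast_2d(P)-s["eef_pos"])@R; c=(t-M[:3,3])@M[:3,:3]
    return (np.c_[f["fx"]*c[:,0]/c[:,2]+f["cx"],f["fy"]*c[:,1]/c[:,2]+f["cy"]]/1.4+[400,0]).round(0).tolist()
print("fixed edge",wp(chest(q,[[-.105,-.002,.11],[.06,-.002,.11]])))
for a in(0,.05,.1): print(a,"free near/mid, hinge near, staple top corners(y22,y6)",wp(chest(q,lid(a,[[-.105,.001,.11],[0.06,.001,.11],[-.105,.19,.11],[.017,.022,.143],[-.017,.022,.143],[-.017,.006,.143]]))))
im=f["img"][:,:,::-1]; cv2.imwrite("pics/p4.png",cv2.resize(im,(800,600),interpolation=cv2.INTER_CUBIC))
E
```

```text
fixed edge [[656.0, 224.0], [673.0, 12.0]]
0 free near/mid, hinge near, staple top corners(y22,y6) [[653.0, 224.0], [668.0, 12.0], [432.0, 222.0], [641.0, 79.0], [638.0, 134.0], [663.0, 134.0]]
0.05 free near/mid, hinge near, staple top corners(y22,y6) [[655.0, 231.0], [671.0, 9.0], [432.0, 222.0], [639.0, 80.0], [637.0, 137.0], [663.0, 137.0]]
0.1 free near/mid, hinge near, staple top corners(y22,y6) [[656.0, 238.0], [674.0, 6.0], [432.0, 222.0], [637.0, 80.0], [635.0, 140.0], [662.0, 141.0]]
```

View pics/p4.png

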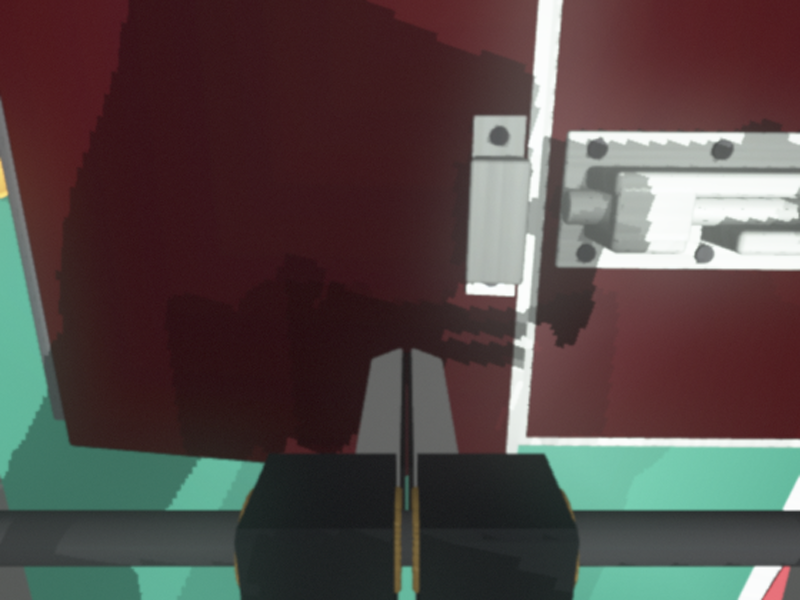

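The p4 picture shows the staple's top edge corners at (468,282) and (525,283), and the lid's near edge rising from (70,445). Both confirm a lid angle of about 0.10 rad. The fingertips end at rows 348–355, which puts them about 27 mm short of the reported TCP, right on the lid. So the real tips sit about 27 mm behind the TCP. The seat will give the exact offset, so I'll press on in small steps.

```bash
python3 -m creep '[[[0,0,0.003,0,0,0,0],[0,0,0.006,0,0,0,0],[0,0,0.008,0,0,0,0],[0,0,0.008,0,0,0,0]]]' | grep -E "pos|wrist"; python3 -m creep '[[[0,0,0.001,0,0,0,0],[0,0,0.002,0,0,0,0],[0,0,0.002,0,0,0,0]]]' | grep -E "pos|wrist";python3 -m creep '[[[0,0,0.001,0,0,0,0],[0,0,0.002,0,0,0,0],[0,0,0.002,0,0,0,0]]]' | grep -E "pos|wrist"
```

```text
eef_pos: [0.5139, 0.0213, 0.09]
wrist_force: [0.9, 0.6, -0.2]
eef_pos: [0.5139, 0.0212, 0.0882]
wrist_force: [-0.5, -1.4, 1.8]
eef_pos: [0.5139, 0.0211, 0.0862]
wrist_force: [-0.4, -0.7, 0.9]
```

```bash
python3 -m creep '[[[0,0,0.001,0,0,0,0],[0,0,0.002,0,0,0,0],[0,0,0.002,0,0,0,0]]]' | grep -E "pos|wrist";python3 -m creep '[[[0,0,0.001,0,0,0,0],[0,0,0.001,0,0,0,0]]]' | grep -E "pos|wrist"; python3 -m creep '[[[0,0,0.001,0,0,0,0],[0,0,0.001,0,0,0,0]]]' | grep -E "pos|wrist"
```

```text
eef_pos: [0.5139, 0.0211, 0.0842]
wrist_force: [0.6, -1.9, 1.5]
eef_pos: [0.5139, 0.0212, 0.0832]
wrist_force: [0.4, -1.5, 2.6]
eef_pos: [0.5138, 0.0212, 0.0822]
wrist_force: [-0.0, -1.8, 0.9]
```

```bash
python3 -m creep '[[[0,0,0.001,0,0,0,0],[0,0,0.001,0,0,0,0]]]' | grep -E "pos|wrist";python3 -m creep '[[[0,0,0.001,0,0,0,0],[0,0,0.001,0,0,0,0]]]' | grep -E "pos|wrist"; python3 -m creep '[[[0,0,0.001,0,0,0,0],[0,0,0.001,0,0,0,0]]]' | grep -E "pos|wrist"
```

```text
eef_pos: [0.5138, 0.0212, 0.0812]
wrist_force: [1.3, -1.2, 1.4]
eef_pos: [0.5138, 0.0212, 0.0802]
wrist_force: [0.6, -1.5, 2.2]
eef_pos: [0.5139, 0.0212, 0.0792]
wrist_force: [1.1, -1.9, 1.6]
```

```bash
cat > lidang.py <<'E'
from h import *
q=json.load(open("q.json")); S=robot.grab_frame("side"); g=S["img"].mean(2)
for x in (.085,.065,.045):
    e=[proj(S,chest(q,lid(a,[x,.001,.11])))[0] for a in(0,.05,.1)]
    u=int(round(e[0][0])); r=int(e[0][1]); print("col",u,"rows a=0,.05,.1:",[round(v[1],1) for v in e],"fixed edge",proj(S,chest(q,[x,-.004,.11]))[0][1].round(1),"profile from",r-14,g[r-14:r+8,u].astype(int).tolist())
E
python3 lidang.py
```

```text
col 253 rows a=0,.05,.1: [np.float64(196.6), np.float64(193.7), np.float64(190.9)] fixed edge 194.9 profile from 182 [33, 32, 35, 31, 33, 30, 32, 33, 33, 29, 28, 56, 190, 170, 192, 94, 36, 36, 35, 31, 35, 36]
col 262 rows a=0,.05,.1: [np.float64(197.2), np.float64(194.3), np.float64(191.6)] fixed edge 195.5 profile from 183 [31, 31, 35, 34, 35, 34, 34, 32, 32, 33, 28, 144, 189, 161, 160, 60, 38, 36, 38, 38, 40, 40]
col 271 rows a=0,.05,.1: [np.float64(197.9), np.float64(195.0), np.float64(192.2)] fixed edge 196.2 profile from 183 [32, 36, 36, 34, 35, 37, 36, 37, 36, 37, 36, 24, 193, 185, 191, 124, 42, 34, 29, 33, 33, 34]
```

The image code now shows the two rims side by side, so the lid is nearly flush. I'll finish seating it.

```bash
python3 -m creep '[[[0,0,0.001,0,0,0,0],[0,0,0.001,0,0,0,0]]]' | grep -E "pos|wrist";python3 -m creep '[[[0,0,0.001,0,0,0,0],[0,0,0.001,0,0,0,0]]]' | grep -E "pos|wrist"; python3 -m creep '[[[0,0,0.001,0,0,0,0],[0,0,0.001,0,0,0,0]]]' | grep -E "pos|wrist"; python3 lidang.py | head -1
```

```text
eef_pos: [0.5138, 0.0212, 0.0782]
wrist_force: [0.9, -1.4, 1.3]
eef_pos: [0.5139, 0.0212, 0.078]
wrist_force: [-1.2, -0.4, 8.0]
eef_pos: [0.5139, 0.0212, 0.0779]
wrist_force: [-3.8, -0.4, 12.3]
col 253 rows a=0,.05,.1: [np.float64(196.6), np.float64(193.7), np.float64(190.9)] fixed edge 194.9 profile from 182 [32, 31, 33, 28, 35, 33, 32, 32, 34, 35, 29, 55, 191, 162, 166, 133, 49, 31, 36, 34, 37, 38]
```

The lid is seated: the force jumped to 12 N at a reported z of 0.078, so the real tips are 32 mm behind the TCP. Next, lift and go behind the knob.

```bash
python3 w.py -60,44,185 0,-128,185 0,-128,126 0,-113,126 0,-70,126
```

```text
t 10.275 F [-4.6 -0.7 12.6]
TCP in chest mm [-60.   44.5  77.9] yaw err 0.008134872928259013
-60,44,185 [-1.000e-01  4.000e-01 -1.071e+02]
0,-128,185 [  58.5  172.9 -107.1]
0,-128,126 [ 58.6 172.9 -48.1]
0,-113,126 [ 58.7 157.9 -48.1]
0,-70,126 [ 59.  114.9 -48.1]
```

```bash
python3 -m creep '[[[0,0,-0.055,0,0,0,0],[0,0,-0.107,0,0,0,0],[0.0585,0.173,-0.107,0,0,0,0],[0.0585,0.173,-0.107,0,0,0,0],[0.0585,0.173,-0.107,0,0,0,0],[0.0585,0.173,-0.107,0,0,0,0],[0.0585,0.173,-0.107,0,0,0,0],[0.0585,0.173,-0.075,0,0,0,0],[0.0585,0.173,-0.048,0,0,0,0],[0.0585,0.173,-0.048,0,0,0,0]]]'; python3 w.py 0,-113,126; python3 - <<'E'
from h import *
q=json.load(open("q.json")); S=robot.grab_frame("side"); f=robot.grab_frame("wrist")
a=cv2.resize(S["img"][130:220,240:340,::-1],None,fx=4,fy=4,interpolation=cv2.INTER_CUBIC); b=cv2.resize(f["img"][:,:,::-1],(400,300))
o=np.zeros((360,800,3),np.uint8);o[:,:400]=a;o[:300,400:]=b;cv2.imwrite("pics/p5.png",o)
print((proj(S,chest(q,[[0,-.0908,.173],[0,-.0908,.183]]))-[240,130])*4)
E
```

```text
time_s: 11.52
eef_pos: [0.611, -0.1295, 0.1218]
eef_rot: [-3.138, 0.004, 0.252]
wrist_force: [-0.4, -0.1, -0.6]
gripper_width: 0.0004
gripper_force: 0.0
t 11.525 F [-0.4 -0.1 -0.6]
TCP in chest mm [  -2.  -125.2  121.8] yaw err 0.009507775316608319
0,-113,126 [  2.1 -12.2  -4.1]
[[222.1908662   77.1764235 ]
 [223.01273658  63.18390344]]
```

View pics/p5.png

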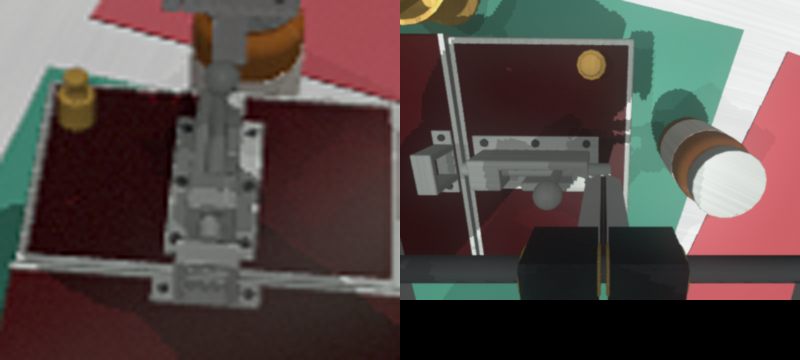

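The picture shows the lid flush, with both rims together at (20–390, 265–285). The knob is at (222,77) as predicted, and the finger is behind it. In the wrist view the knob is at (547,193) and the fingers start at x=580. Now push the bolt home.

```bash
python3 -m creep '[[[0.002,-0.008,-0.003,0,0,0,0],[0.002,-0.016,-0.003,0,0,0,0],[0.002,-0.022,-0.003,0,0,0,0],[0.002,-0.028,-0.003,0,0,0,0],[0.002,-0.034,-0.003,0,0,0,0],[0.002,-0.040,-0.003,0,0,0,0],[0.002,-0.045,-0.003,0,0,0,0],[0.002,-0.045,-0.003,0,0,0,0]]]'; python3 w.py
```

```text
time_s: 12.62
eef_pos: [0.6037, -0.0871, 0.1269]
eef_rot: [-3.14, 0.001, 0.251]
wrist_force: [0.9, -0.9, -0.1]
gripper_width: 0.0004
gripper_force: 0.4
t 12.625 F [ 0.9 -0.9 -0.1]
TCP in chest mm [  1.1 -82.2 126.9] yaw err 0.00826018991383029
```

```bash
python3 -m creep '[[[0,-0.002,0,0,0,0,0],[0,-0.003,0,0,0,0,0],[0,-0.003,0,0,0,0,0]]]' | grep wrist; python3 w.py
```

```text
wrist_force: [0.7, -1.5, 0.7]
t 13.0 F [ 0.7 -1.5  0.7]
TCP in chest mm [  1.1 -79.9 126.9] yaw err 0.007826475537600214
```

```bash
python3 -m creep '[[[0,-0.002,0,0,0,0,0],[0,-0.004,0,0,0,0,0],[0,-0.004,0,0,0,0,0]]]' | grep wrist; python3 -m creep '[[[0,-0.001,0,0,0,0,0],[0,-0.002,0,0,0,0,0],[0,-0.002,0,0,0,0,0]]]' | grep wrist;  python3 w.py
```

```text
wrist_force: [0.6, -2.3, -0.2]
wrist_force: [1.1, -2.4, -2.2]
t 13.75 F [ 1.1 -2.4 -2.2]
TCP in chest mm [  1.2 -73.9 127. ] yaw err 0.00795688907646
```

```bash
python3 -m creep '[[[0,-0.001,0,0,0,0,0],[0,-0.001,0,0,0,0,0]]]' | grep wrist; python3 -m creep '[[[0,-0.001,0,0,0,0,0],[0,-0.001,0,0,0,0,0]]]' | grep wrist;  python3 w.py
```

```text
wrist_force: [0.2, -1.3, -1.6]
wrist_force: [0.5, -1.9, -1.6]
t 14.25 F [ 0.5 -1.9 -1.6]
TCP in chest mm [  1.3 -72.  127.2] yaw err 0.007840024944507556
```

```bash
python3 -m creep '[[[0,-0.001,0,0,0,0,0],[0,-0.001,0,0,0,0,0]]]' | grep wrist; python3 -m creep '[[[0,-0.001,0,0,0,0,0],[0,-0.001,0,0,0,0,0]]]' | grep wrist;  python3 -m creep '[[[0,-0.001,0,0,0,0,0],[0,-0.001,0,0,0,0,0]]]' | grep wrist; python3 w.py
```

```text
wrist_force: [1.3, -3.1, -2.8]
wrist_force: [1.3, -6.6, -3.9]
wrist_force: [1.5, -8.5, -3.3]
t 15.0 F [ 1.5 -8.5 -3.3]
TCP in chest mm [  1.3 -71.  127.4] yaw err 0.007700706230030413
```

Bolt is at its stop: 8.5 N, at the expected travel. Now go round to the knob's +x side.

```bash
python3 -m creep '[[[0,0.008,0,0,0,0,0],[0.031,0.008,0,0,0,0,0],[0.031,0.008,0,0,0,0,0],[0.031,-0.021,0.008,0,0,0,0],[0.031,-0.021,0.008,0,0,0,0],[0.024,-0.021,0.008,0,0,0,0],[0.018,-0.021,0.008,0,0,0,0],[0.012,-0.021,0.008,0,0,0,0],[0.006,-0.021,0.008,0,0,0,0],[0.006,-0.021,0.008,0,0,0,0]]]' | grep wrist; python3 w.py
```

```text
wrist_force: [0.6, -0.5, 0.8]
t 16.25 F [ 0.6 -0.5  0.8]
TCP in chest mm [  6.6 -48.2 119.3] yaw err 0.007376024897797345
```

```bash
python3 -m creep '[[[-0.004,0,0,0,0,0,0],[-0.008,0,0,0,0,0,0],[-0.012,0,0,0,0,0,0],[-0.012,0,0,0,0,0,0]]]' | grep wrist; python3 -m creep '[[[-0.004,0,0,0,0,0,0],[-0.008,0,0,0,0,0,0],[-0.011,0,0,0,0,0,0],[-0.011,0,0,0,0,0,0]]]' | grep wrist; python3 w.py
```

```text
wrist_force: [1.7, -0.3, -0.3]
wrist_force: [1.3, -0.2, 1.1]
t 17.25 F [ 1.3 -0.2  1.1]
TCP in chest mm [-16.3 -48.1 119.2] yaw err 0.0077978083873954385
```

```bash
python3 -m creep '[[[-0.003,0,0,0,0,0,0],[-0.005,0,0,0,0,0,0],[-0.005,0,0,0,0,0,0]]]' | grep wrist; python3 -m creep '[[[0.004,0,0,0,0,0,0],[0.004,0,-0.03,0,0,0,0],[0.004,0,-0.045,0,0,0,0],[-0.023,0,-0.045,0,0,0,0],[-0.023,0,-0.045,0,0,0,0],[-0.023,0,-0.03,0,0,0,0],[-0.023,0,-0.03,0,0,0,0]]]' | grep wrist; python3 w.py; python3 - <<'E'
from h import *
S=robot.grab_frame("side");T=robot.grab_frame("top"); f=robot.grab_frame("wrist")
q=json.load(open("q.json"))
a=cv2.resize(S["img"][130:220,240:340,::-1],None,fx=4,fy=4,interpolation=cv2.INTER_CUBIC); b=cv2.resize(f["img"][:,:,::-1],(400,300))
o=np.zeros((360,800,3),np.uint8);o[:,:400]=a;o[:300,400:]=b;cv2.imwrite("pics/p6.png",o)
for th in(.8,1,1.2,1.4): print(th,(proj(S,chest(q,[-.046*np.sin(th),-.05,.127+.046*np.cos(th)]))-[240,130])*4)
E
```

```text
wrist_force: [11.7, 1.7, -8.6]
wrist_force: [-0.1, -0.7, -0.5]
t 18.5 F [-0.1 -0.7 -0.5]
TCP in chest mm [-44.7 -47.7 146.9] yaw err 0.007961908117759015
0.8 [[277.8036446  150.88287711]]
1 [[287.43504532 161.30661451]]
1.2 [[293.98849874 172.73367667]]
1.4 [[297.24751915 184.6693199 ]]
```

View pics/p6.png

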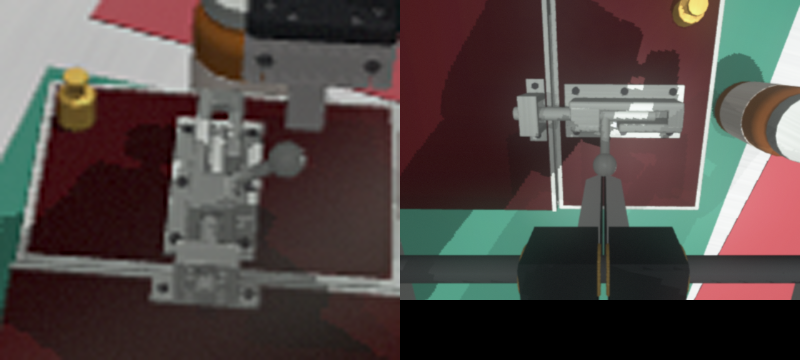

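The side view shows the knob at (288,159), so the handle is at about 1.0 rad in the notch. The rod is through the keeper and the weight hasn't moved. Now press the knob down from above.

```bash
python3 -m creep '[[[0,0,0.010,0,0,0,0],[0,0,0.016,0,0,0,0],[0,0,0.020,0,0,0,0],[0,0,0.023,0,0,0,0],[0,0,0.026,0,0,0,0],[0,0,0.026,0,0,0,0]]]' | grep wrist; python3 w.py; python3 -m creep '[[[0,0,0.002,0,0,0,0],[0,0,0.004,0,0,0,0],[0,0,0.004,0,0,0,0]]]' | grep wrist; python3 w.py
```

```text
wrist_force: [0.8, 0.1, -0.8]
t 19.4 F [ 0.8  0.1 -0.8]
TCP in chest mm [-43.7 -48.5 123. ] yaw err 0.007604902221418547
wrist_force: [0.2, -0.9, -0.7]
t 19.775 F [ 0.2 -0.9 -0.7]
TCP in chest mm [-43.8 -48.4 119. ] yaw err 0.0077927521249351595
```

```bash
python3 -m creep '[[[0,0,0.002,0,0,0,0],[0,0,0.003,0,0,0,0],[0,0,0.003,0,0,0,0]]]' | grep wrist; python3 -m creep '[[[0,0,0.001,0,0,0,0],[0,0,0.002,0,0,0,0],[0,0,0.002,0,0,0,0]]]' | grep wrist; python3 -m creep '[[[0,0,0.001,0,0,0,0],[0,0,0.001,0,0,0,0]]]' | grep wrist;python3 w.py
```

```text
wrist_force: [0.4, 0.6, 1.0]
wrist_force: [-0.5, 0.0, 0.6]
wrist_force: [-0.6, 0.7, 0.5]
t 20.775 F [-0.6  0.7  0.5]
TCP in chest mm [-43.8 -48.4 113.2] yaw err 0.00783320554579961
```

```bash
python3 -m creep '[[[0,0,0.001,0,0,0,0],[0,0,0.001,0,0,0,0]]]' | grep wrist; python3 -m creep '[[[0,0,0.001,0,0,0,0],[0,0,0.001,0,0,0,0]]]' | grep wrist;python3 w.py
```

```text
wrist_force: [-1.7, -0.1, 2.3]
wrist_force: [-3.6, 1.0, 7.5]
t 21.275 F [-3.6  1.   7.5]
TCP in chest mm [-43.8 -48.6 112.2] yaw err 0.007972142428364887
```

The stop was reached at the expected height. I'll press once more, retreat, and check the knob by image code.

```bash
python3 -m creep '[[[0,0,0.001,0,0,0,0],[0,0,0.001,0,0,0,0]]]' | grep wrist; python3 -m creep '[[[0,0,-0.01,0,0,0,0],[0,0,-0.06,0,0,0,0],[0,0,-0.12,0,0,0,0],[-0.05,0,-0.15,0,0,0,0],[-0.1,0,-0.15,0,0,0,0],[-0.1,0,-0.15,0,0,0,0],[-0.1,0,-0.15,0,0,0,0]]]' | grep -E "wrist|pos|time"; python3 lidang.py | head -1; python3 - <<'E'
from h import *
q=json.load(open("q.json"))
for n in("side","top"):
    S=robot.grab_frame(n); g=cv2.cvtColor(S["img"],cv2.COLOR_RGB2GRAY)
    for th in (0,1,1.2,1.3,1.4):
        p=proj(S,chest(q,[-.046*np.sin(th),-.05,.127+.046*np.cos(th)]))[0]; print(n,th,p.round(1))
    u,v=p.round().astype(int); print("pixels about 1.4:\n",g[v-9:v+10,u-9:u+10])
E
```

```text
wrist_force: [-5.6, 1.1, 10.3]
time_s: 22.4
eef_pos: [0.4555, -0.0899, 0.2604]
wrist_force: [0.3, 0.9, 0.7]
col 253 rows a=0,.05,.1: [np.float64(196.6), np.float64(193.7), np.float64(190.9)] fixed edge 194.9 profile from 182 [27, 31, 29, 32, 31, 31, 32, 28, 31, 32, 27, 53, 182, 154, 160, 128, 47, 29, 31, 34, 34, 31]
side 0 [294.4 161.9]
side 1 [311.9 170.3]
side 1.2 [313.5 173.2]
side 1.3 [314.  174.7]
side 1.4 [314.3 176.2]
pixels about 1.4:
 [[ 71  20  23  28  27  27  27  28  30  29  30  34  32  35  35  35  37  40
   44]
 [ 69  19  24  26  25  30  26  30  32  30  32  34  32  34  37  37  37  39
   38]
 [ 69  22  24  26  29  32  30  30  32  33  32  35  34  37  37  38  37  39
   39]
 [ 80  22  26  29  30  31  29  28  30  32  33  35  35  36  37  38  39  41
   42]
 [ 82  22  27  31  29  27  27  27  55  58  46  35  36  35  37  39  41  42
   43]
 [ 53  26  28  30  31  29  55 103 116 118 115  93  52  33  40  43  40  44
   43]
 [ 51  23  28  29  27  48 101 118 124 124 124 119  93  51  39  44  43  46
   44]
 [ 51  39  52  58  49  91 110 118 124 127 124 120 112  76  46  40  44  45
   45]
 [12
[... 1852 characters left out ...]
  90  97  97  93  88  70  53  49  48  51  50
   48]
 [ 30  26  28  28  24  31  64  80  88  88  86  77  57  49  49  49  51  52
   51]
 [ 28  28  27  30  29  26  32  51  70  76  64  54  50  51  49  51  51  49
   48]
 [ 30  28  28  27  29  29  23  26  44  48  50  50  50  49  49  49  50  38
   30]
 [ 29  28  30  28  27  29  29  34  48  50  49  48  37  31  28  29  32  30
   27]
 [ 30  29  28  30  30  30  31  46  50  37  34  31  31  26  28  29  30  28
   29]
 [ 32  29  30  26  25  31  29  32  31  31  27  29  31  29  29  28  27  29
   32]
 [ 29  30  28  29  30  29  28  28  27  29  27  30  29  31  29  33  30  33
   43]
 [ 27  30  29  28  28  29  27  30  27  27  30  30  33  49  49  51  50  37
   30]]
```

The knob lies at (314,176) in the side view, which matches 1.4 rad with the bolt home. The lid is flush and the arm is clear.

```bash
python3 -c "
from plant import robot
print(robot.close_job())"
```

```text
the job is handed in; nothing more can be done
None
```

The lid is shut, the bolt is fully home in the keeper, and the knob is down in the side notch; the arm is clear and I handed the job in at about 22.5 s, with no verdict returned.

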